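# Wind back the sprung drive arm of the vial carousel and hold it off

## Task

I want to lift the vial carousel off its drive: take the red T-key out of its stand, push it fully home in the square socket on the pivot of the sprung drive arm, and turn it anticlockwise (seen from above) until the arm with the rubber wheel is against its stop, clear of the carousel. Move the arm only through the key, do not let it snap back, and leave the carousel and the other things on the bench where they are. Finish while still gripping the key and holding the arm against its stop: do not let go.

Things in the scene. Friction and masses are not known exactly. Their poses are not given: they have to be found in the camera images.
- key_grip (a point): centre of the handle bar of the red T-key, upright in the grey stand at the start. Bar 66 mm long (own x), 14 mm wide (own y), 16 mm high, own z up. Below it a 13.6 mm round shaft, then a collar 25 mm across with its underside 60 mm below this point, then the square drive. Key 88 mm tall, 0.1 to 0.17 kg, loose; lifts straight out of the stand
- key_tip (a point): centre of the lower end of the key's square drive, 80 mm below key_grip; axes as key_grip. The drive is 12.7 mm square and 20 mm long, its faces square to own x and y; its last 3 mm are a 10.5 mm pilot
- key_stand: fixed grey block, 64 x 64 mm on a 74 x 74 mm black foot, top at 34 mm above its origin (centre of the underside); a square hole in its middle takes the key's drive, the collar rests on its top
- carousel_drive: fixed white machine, 225 mm deep, 270 mm wide, base plate top 30 mm above the bench; origin on the bench, front -x. Carousel disc (170 mm across) on its left, axis at x 0, y +52 mm, vials up to 104 mm high; arm pivot on the right at x +20, y -98 mm; control housing 75 mm high, its knob 85 mm, along the back
- hub_mouth (a point): centre of the mouth of the square socket, on the drive arm's pivot, in a 34 mm square steel boss 94 mm above the bench. Socket 14.5 mm wide, 2 mm chamfer, 24 mm deep, faces square to own x and y: the key enters in any of four quarter turns. Own x points along the arm to the wheel and turns with it, z up. Key fully home: collar on the boss, key_tip 20 mm below, key_grip 60 mm above this point
- jockey_arm (a joint): angle of the drive arm about its upright pivot: 0 = rubber wheel pressed on the carousel's rim by the spring, grows anticlockwise seen from above, 0.85 rad = against its stop. The spring always pulls back to 0, with about 0.06 N m at 0 and 0.14 N m at the stop; the key has up to about 0.15 rad of play each way in the socket
- jockey_wheel (a point): centre of the 40 mm rubber-tyred wheel in the cage at the end of the drive arm, 80 mm from the pivot, 53 mm above the bench
- cage: the aluminium cage of the drive arm, two plates with the rubber wheel between them, top 74 mm above the bench; origin on the pivot axis at bench level; not to be pushed directly
- carousel (a joint): angle of the carousel disc about its upright axis, free to turn with slight friction, starts anywhere; not to be turned
- carousel_mark (a point): red dot on the carousel's rim, 81 mm from its axis, 63 mm above the bench; moves with the disc and its vials
- weight_200g: large steel weight, 30 mm across, 52 mm high, loose bystander; origin under its centre
- weight_100g: middle steel weight, 24 mm across, 42 mm high, loose bystander; origin under its centre
- weight_50g: small steel weight, 18 mm across, 34 mm high, loose bystander; origin under its centre
- dropper_bottle: amber dropper bottle, 35 mm across, 103 mm high, loose bystander; origin under its centre
- petri_dish: clear flat dish, 60 mm across, 14 mm high, loose bystander; origin under its centre
Not all that is in view belongs to the job. Of the things that look like the part that bears key_grip, the middle-sized one is meant.

How it is judged:
On the way, in this order (a step that is already met when the one before it is completed fails the run):
1. the key is fully home in the socket while the arm still rests near the carousel (z of key_tip in the frame of hub_mouth below -0.016 m and horizontal distance between key_tip and hub_mouth below 0.005 m and angle between key_tip's own z axis and vertical below 0.12 rad and value of joint jockey_arm below 0.25 rad), for 0.1 s.
2. the arm is wound against its stop by the key (value of joint jockey_arm above 0.79 rad and z of key_tip in the frame of hub_mouth below -0.015 m and contact force between the fingers and t_key above 2 N), for 0.3 s.
At the end, for the whole second after the job is handed in: the program finishes while holding: fingers grip the key (over 2 N), the key is home in the socket (tip at least 15 mm below its mouth, within 5 mm of its axis, within 0.12 rad of upright), and the arm stands still against its stop (joint over 0.79 of 0.85 rad) (all of step 2 and velocity of joint jockey_arm between -0.1 and 0.1 rad/s and horizontal distance between key_tip and hub_mouth below 0.005 m and angle between key_tip's own z axis and vertical below 0.12 rad); the arm keeps its last pose, push and grip.
It fails at once if the robot pushes the arm's cage or wheel directly (contact force between any of the fingers, the arm and cage above 3 N).
It fails at once if the arm snaps back (velocity of joint jockey_arm below -2.5 rad/s).
It fails at once if the carousel is turned (distance of carousel_mark from where it was at the start of the episode above 0.02 m).
It fails at once if a bystander is displaced (distance of any of weight_200g, weight_100g, weight_50g, dropper_bottle, petri_dish from where it was at the start of the episode above 0.03 m).
It also fails if it takes over 50 s, if anything falls off the work surface, if the arm or the gripper's body presses on something with over 40 N, if the wrist force passes 120 N, or if a joint passes its speed limit or range.

## Robot

A 6-joint arm with a two-finger parallel gripper is mounted at the origin on a cart in front of the work surface, level with it; the furniture and walls round the work are solid. World frame = base frame: x ahead of the robot, y to its left, z up, the work surface at z = 0. Lengths are in m, angles in rad, forces in N, time in s.
With the tool pointing down it reaches from about 0.425 to 0.95 m from the base axis. Payload 3.5 kg.
Tool frame: the origin (TCP) lies at the very end of the fingers, on their centre line; the grasp point (between the pads) lies 19 mm behind it; z points along the fingers, y is the direction in which the jaws open and shut (so a half turn about z gives the same grasp; the last joint's range is limited). The gripper opens to 85 mm and grips with 20 to 120 N. Pads are 22 mm wide; open, the fingers measure 114 mm over their backs; the gripper's body (76 mm by 85 mm) begins 54 mm behind the grasp point. The pads swing forward as they close: fully open they stand 13 mm farther back than shut.
Start: joints at [-1.402, 0.286, 1.577, -0, 1.279, -0.15], TCP at [0.212, -0.641, 0.231] pointing down, gripper open.
Joint ranges: [-2.77, 2.77], [-0.9, 2.22], [0.21, 2.48], [-1.53, 4.67], [0.24, 2.81], [-2.84, 2.84]. Speed limits (rad/s): [2.79, 2.79, 3.14, 3.14, 3.14, 3.14].

## Interface

Orientations are given as a unit quaternion [x, y, z, w].
In Python, from plant import ctrl, eyes, ticket gives the robot as it stands.
- The arm moves only by the tool send_rows, never from a script. Its arguments are lists of equal length, an entry for each row: "translation": the shift along the tool's x, y, z in units of 30 mm (1.0 is 30 mm), a list of three; "rotation": the turn, a rotation vector about the tool's x, y, z in units of 5 degrees (1.0 is 5 degrees), a list of three; "grip": the finger opening in mm, from 0 to 85.4. A call has 1 to 5 rows; each row shifts and turns the commanded pose from where the row before left it, along the tool's axes as they then stand; what a row does not reach is not made up. A row lasts 1/8 s, in which the tool goes at most 62.5 mm and 10.7 degrees, less where a joint would pass 70% of its speed; a pose out of reach is approached as far as the arm can. A call is refused whole if a number of a shift passes 1 or a number of a turn 1, either way. A call with a gripper value outside its range is refused whole. The fingers move at their own pace and stop on an object; "squeeze" is the grip in N (left out, the last holds). Time passes only in rows, so rows that do not move let the fingers close. It gives the time, the measured TCP pose, the force and the opening at its end, in the units of the state.
- ctrl.get_state(): the state, without advancing time (a new reading comes with each control period).
- eyes.read_camera(name): name is "side" or "top" or "wrist"; returns a dict with "image" (480x640x3 uint8, blue, green, red), "mtx" (3x3 intrinsics, pixels), "xyz" and "orientation" of the camera in the world; the wrist camera has in their place "hand_eye" (4x4, takes a point from camera to tool coordinates, whose origin is the TCP and whose axes are the flange's). Camera axes: x right, y down, z forward; pixel columns grow to the right and rows downward; lengths in m; the calibration is good to about 2 mm. A picture is of the moment at which its call begins: read the wrist's pose just before it. There is no depth.
- ticket.sign_off(): hands the job in, once; it reports no verdict.
The state is a dict: "time": time; "qpos": joint angles; "dq": joint speeds; "joint_efforts": joint torques, N m; "eef_pos": TCP position; "tcp_rot": TCP orientation; "contact_force": force on the tool from outside, world axes, zero at the start; "wrist_torque": the same for the moment, N m; "opening": opening from 0.0 (shut) to 1.0 (fully open).
Only numpy, scipy, OpenCV 4.12 (cv2) and the standard library are available. Lean on these libraries where they do the work, as an engineer would, in place of code of your own. Each camera call takes 0.05 s, during which the arm holds its last target. There are 200 camera calls.

## Working session

There is one attempt and no reset: what is moved stays moved. The work goes in short steps, Python scripts to look and compute and a tool call to move; the robot and the scene stay as the last step left them, time stands still between calls to the robot, and variables do not carry over. Pictures are saved under pics/ and viewed, about 8 in all and at most 12, crops included, and the job is handed in when it is done.

Besides the shell and the picture viewer there is one more tool, called after "Call:" in YAML: its name, and indented under it one key for each argument. send_rows: Moves the arm, as the interface text tells. Its arguments: {"type":"object","properties":{"translation":{"type":"array"},"rotation":{"type":"array"},"grip":{"type":"array"},"squeeze":{"type":"number"}},"required":["translation","rotation","grip"]}

```bash
mkdir -p pics; ls
cat > h.py <<'E'
import numpy as np,cv2
from scipy.spatial.transform import Rotation as R
from plant import ctrl,eyes,ticket
def cam(n):
    s=ctrl.get_state(); c=eyes.read_camera(n)
    K=np.array(c["mtx"])
    if n=="wrist":
        T=np.eye(4);T[:3,:3]=R.from_quat(s["tcp_rot"]).as_matrix();T[:3,3]=s["eef_pos"]
        M=T@np.array(c["hand_eye"])
    else:
        M=np.eye(4);q=np.array(c["orientation"]);M[:3,:3]=R.from_quat(q).as_matrix() if q.size==4 else q;M[:3,3]=c["xyz"]
    return c["image"],K,M
def at(K,M,uv,z):
    d=M[:3,:3]@np.linalg.solve(K,[uv[0],uv[1],1.]);return M[:3,3]+d*(z-M[2,3])/d[2]
def proj(K,M,p):
    q=K@(M[:3,:3].T@(np.array(p)-M[:3,3]));return q[:2]/q[2]
E
python3 - <<'E'
from h import *
print(ctrl.get_state())
for n in("top","side"):
    im,K,M=cam(n);cv2.imwrite(f"pics/{n}0.png",im);np.savez(f"{n}0.npz",im=im,K=K,M=M);print(n,K,M)
E
```

```text
pics
{'time': 0.0, 'qpos': array([-1.40201148e+00,  2.87179642e-01,  1.57819922e+00,  1.11792127e-06,
        1.27862975e+00, -1.50017058e-01]), 'dq': array([-9.28190298e-04, -5.58984470e-04, -9.84301329e-04,  8.71825395e-05,
       -4.01413790e-04, -3.90712093e-04]), 'joint_efforts': array([-5.30910675e-04, -4.05985022e+01, -2.92623639e+01, -1.85881718e-04,
        5.94663681e-03, -9.82505064e-07]), 'eef_pos': array([ 0.21146754, -0.6403102 ,  0.22992585]), 'tcp_rot': array([ 9.87321851e-01,  1.58726505e-01, -1.08003490e-05, -1.20793353e-03]), 'contact_force': array([ 0.56776812, -0.64439431,  0.72963102]), 'wrist_torque': array([-0.00736356, -0.0188646 ,  0.03833279]), 'opening': 0.9988343751596599}
top [[524.43654267   0.         321.65390702]
 [  0.         524.43654267 235.32614722]
 [  0.           0.           1.        ]] [[-2.06731606e-02 -9.98878806e-01  4.25881481e-02  4.39238990e-01]
 [-9.99786047e-01  2.06839418e-02 -1.87528041e-04  4.46644618e-03]
 [-6.93572990e-04 -4.25829130e-02 -9.99092696e-01  1.32444223e+00]
 [ 0.00000000e+00  0.00000000e+00  0.00000000e+00  1.00000000e+00]]
side [[618.49560869   0.         319.81397489]
 [  0.         618.49560869 228.00254441]
 [  0.           0.           1.        ]] [[-0.86364406 -0.26611123  0.42813988 -0.01117106]
 [-0.5040956   0.45158667 -0.73617736  0.91796828]
 [ 0.0025628  -0.85161863 -0.52415564  0.73489521]
 [ 0.          0.          0.          1.        ]]
```

View pics/top0.png

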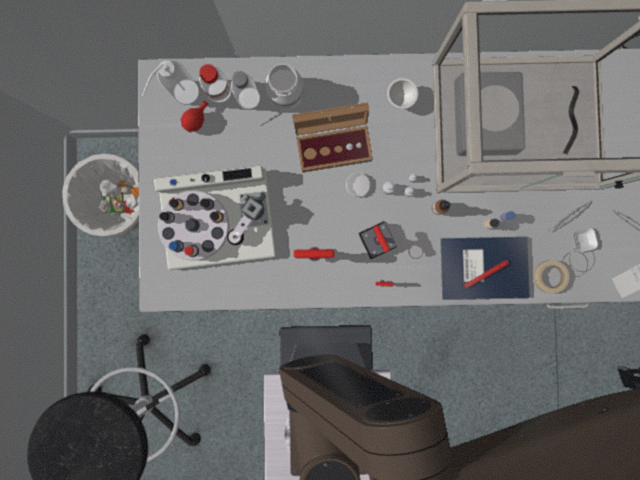

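View pics/side0.png

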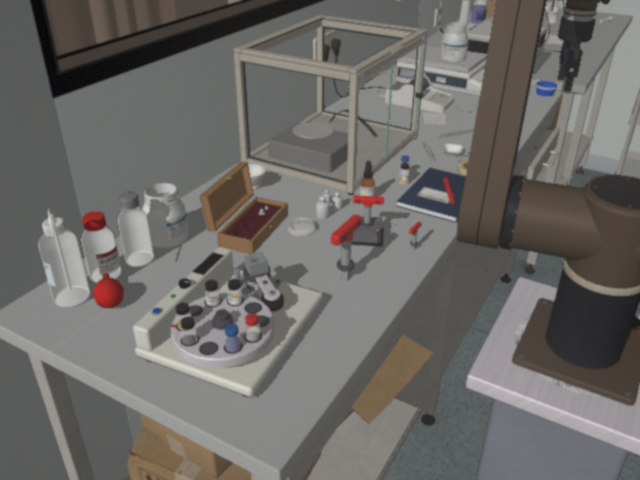

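Run:
```python
from h import *
t=np.load("top0.npz");s=np.load("side0.npz")
a=cv2.resize(t["im"][150:300,150:290],None,fx=4,fy=4,interpolation=3)[:, :]
b=cv2.resize(t["im"][210:300,290:430],None,fx=400/140,fy=400/140,interpolation=3)
c=cv2.resize(s["im"][180:290,300:440],None,fx=400/140,fy=400/140,interpolation=3)
a=cv2.resize(a,(400,429))
out=np.zeros((600,800,3),np.uint8);out[:429,:400]=a;out[:b.shape[0],400:]=b;out[270:270+c.shape[0],400:]=c
cv2.imwrite("pics/crop1.png",out)
# red blobs in top
im=t["im"].astype(int);m=((im[...,2]>110)&(im[...,1]<70)&(im[...,0]<70)).astype(np.uint8)
n,l,st,ce=cv2.connectedComponentsWithStats(m)
for i in range(1,n):
    if st[i,4]>15:
        r=cv2.minAreaRect(np.argwhere(l==i)[:,::-1].astype(np.float32));print(ce[i],st[i,4],r, at(t["K"],t["M"],ce[i],0.11).round(4))
```

```text
[207.75        72.33823529] 204 ((207.75003051757812, 72.25000762939453), (15.55634880065918, 14.849241256713867), 45.0) [0.8797 0.2639 0.11  ]
[190.24535316 116.95910781] 269 ((191.5146942138672, 113.30882263183594), (13.548388481140137, 33.27072525024414), 30.963756561279297) [0.7746 0.306  0.11  ]
[127.62857143 209.48571429] 35 ((127.42304992675781, 209.6153564453125), (9.15255355834961, 4.992301940917969), 33.690067291259766) [0.5604 0.4537 0.11  ]
[380.74712644 238.2816092 ] 174 ((380.5, 238.50003051757812), (28.174455642700195, 6.7082037925720215), 63.43495178222656) [ 0.4813 -0.1325  0.11  ]
[188.63636364 250.25454545] 55 ((188.5, 250.5), (7.0, 7.0), 90.0) [0.4628 0.3129 0.11  ]
[313.74695122 253.36280488] 328 ((313.5, 253.0), (10.0, 39.0), 90.0) [0.4496 0.0234 0.11  ]
[488.80748663 272.11764706] 187 ((486.5115966796875, 273.169677734375), (4.765989780426025, 47.65989303588867), 59.534454345703125) [ 0.3979 -0.3801  0.11  ]
[384.68333333 283.5       ] 60 ((384.5, 283.5), (3.0, 17.0), 90.0) [ 0.3767 -0.1389  0.11  ]
```

View pics/crop1.png

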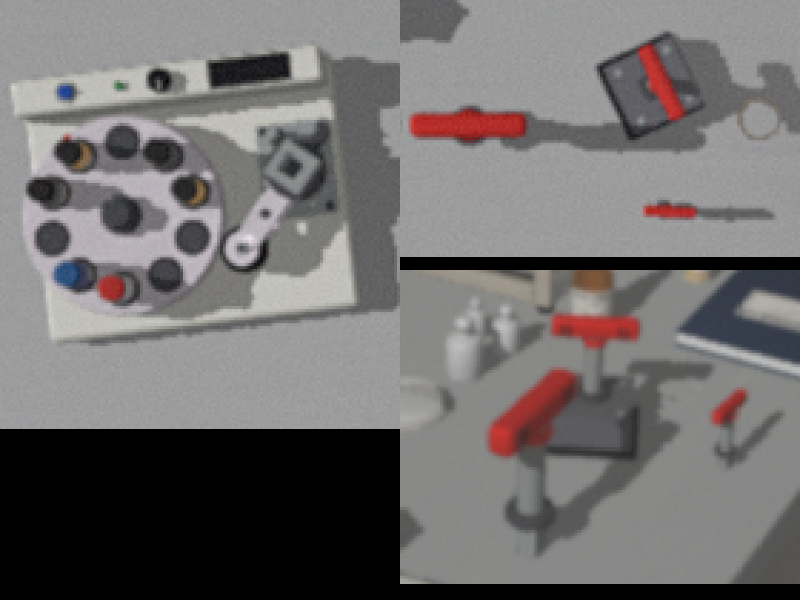

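Run:
```python
from h import *
t=np.load("top0.npz");K,M=t["K"],t["M"]
print("key",at(K,M,(380.7,238.3),0.102), "hub",at(K,M,(252.2,207.8),0.094),"wheel",at(K,M,(235,236.8),0.076))
s=np.load("side0.npz")
for p in ([.481,-.1325,.094],): print(proj(s["K"],s["M"],p))
c=eyes.read_camera("wrist");print(c["hand_eye"],c["mtx"])
st=ctrl.get_state();print(R.from_quat(st["tcp_rot"]).as_matrix().T@(np.array([.481,-.1325,.25])-st["eef_pos"])/0.03)
```

```text
key [ 0.48155591 -0.13330521  0.102     ] hub [0.55991022 0.16634254 0.094     ] wheel [0.49321642 0.21072996 0.076     ]
[367.99809604 200.098829  ]
[[-3.99187111e-04 -9.47897931e-01 -3.18573936e-01  8.29683937e-02]
 [ 9.99999569e-01 -1.11229176e-04 -9.22087467e-04 -3.84142360e-04]
 [ 8.38610086e-04 -3.18574166e-01  9.47897567e-01 -1.43495195e-01]
 [ 0.00000000e+00  0.00000000e+00  0.00000000e+00  1.00000000e+00]] [[332.84791025   0.         317.42383882]
 [  0.         332.84791025 233.66341027]
 [  0.           0.           1.        ]]
[ 13.8379821  -13.26415139  -0.63046786]
```

Call:
send_rows:
  translation:
    - [0.5,-0.5,-0.2]
    - [1,-0.95,-0.2]
    - [1,-0.95,-0.2]
    - [1,-0.95,-0.03]
    - [1,-0.95,0]
  rotation:
    - [0,0,0]
    - [0,0,0]
    - [0,0,0]
    - [0,0,0]
    - [0,0,0]
  grip: [85,85,85,85,85]

```text
time: 0.78
eef_pos: [0.3003, -0.4738, 0.2509]
tcp_rot: [0.987, 0.159, 0.0, 0.0]
contact_force: [0.5, 0.9, 0.2]
opening: 0.998
```

Call:
send_rows:
  translation:
    - [1,-0.95,0]
    - [1,-0.95,0]
    - [1,-0.95,0]
    - [1,-0.95,0]
    - [1,-0.95,0]
  rotation:
    - [0,0,0]
    - [0,0,0]
    - [0,0,0]
    - [0,0,0]
    - [0,0,0]
  grip: [85,85,85,85,85]

```text
time: 1.4
eef_pos: [0.3975, -0.2913, 0.2506]
tcp_rot: [0.987, 0.159, 0.0, 0.0]
contact_force: [0.5, 0.5, 0.3]
opening: 0.996
```

Call:
send_rows:
  translation:
    - [1,-0.95,0]
    - [1,-0.95,0]
    - [1,-0.95,0]
    - [0.8,-0.8,0]
    - [0,0,0]
  rotation:
    - [0,0,0]
    - [0,0,0]
    - [0,0,0]
    - [0,0,-1]
    - [0,0,-0.8]
  grip: [85,85,85,85,85]

```text
time: 2.02
eef_pos: [0.4713, -0.1509, 0.2506]
tcp_rot: [0.971, 0.239, 0.0, -0.0]
contact_force: [-0.6, 0.1, 0.2]
opening: 0.996
```

Run:
```python
from h import *
im,K,M=cam("wrist");cv2.imwrite("pics/w1.png",im);print(ctrl.get_state()["eef_pos"])
a=im.astype(int);m=((a[...,2]>100)&(a[...,1]<75)&(a[...,0]<75)).astype(np.uint8)
n,l,st,ce=cv2.connectedComponentsWithStats(m)
for i in range(1,n):
    if st[i,4]>150:
        r=cv2.minAreaRect(np.argwhere(l==i)[:,::-1].astype(np.float32));b=cv2.boxPoints(r)
        P=np.array([at(K,M,q,0.102)for q in b]);print(ce[i].round(1),st[i,4],r);print(P.round(4),P.mean(0).round(4))
        e=[P[1]-P[0],P[2]-P[1]];print([(np.linalg.norm(v).round(4),np.degrees(np.arctan2(v[1],v[0])).round(1)) for v in e])
```

```text
[ 0.47099574 -0.15175403  0.25052281]
[106.8 145.5] 3217 ((108.00000762939453, 142.00001525878906), (127.90309143066406, 34.882659912109375), 26.56505012512207)
[[ 0.433   0.0892  0.102 ]
 [ 0.4634  0.0835  0.102 ]
 [ 0.4633 -0.0146  0.102 ]
 [ 0.4313 -0.0116  0.102 ]] [0.4478 0.0366 0.102 ]
[(np.float64(0.0309), np.float64(-10.6)), (np.float64(0.0982), np.float64(-90.0))]
[305.  195.8] 1061 ((305.0, 196.5), (71.0, 18.0), 90.0)
[[ 0.5077 -0.1104  0.102 ]
 [ 0.5149 -0.1242  0.102 ]
 [ 0.4577 -0.1539  0.102 ]
 [ 0.45   -0.1391  0.102 ]] [ 0.4826 -0.1319  0.102 ]
[(np.float64(0.0155), np.float64(-62.4)), (np.float64(0.0645), np.float64(-152.6))]
[269.8 276.5] 322 ((270.7611083984375, 275.1878967285156), (37.270660400390625, 12.21073055267334), 28.610458374023438)
[[ 0.3942 -0.1191  0.102 ]
 [ 0.407  -0.1194  0.102 ]
 [ 0.4046 -0.1553  0.102 ]
 [ 0.3915 -0.1553  0.102 ]] [ 0.3993 -0.1373  0.102 ]
[(np.float64(0.0128), np.float64(-1.6)), (np.float64(0.0359), np.float64(-93.8))]
```

View pics/w1.png

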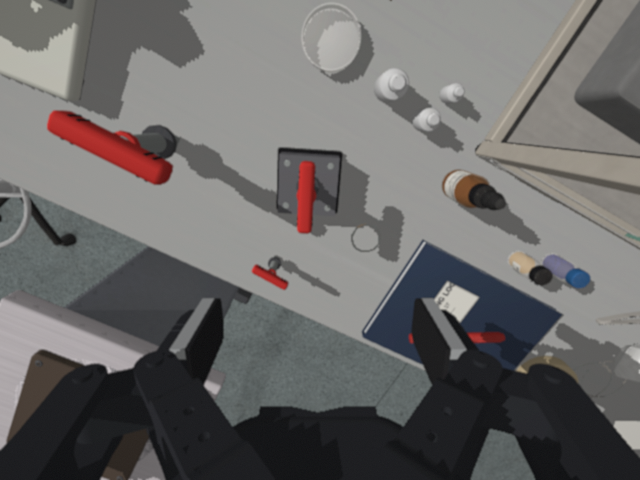

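Call:
send_rows:
  translation:
    - [0.62,-0.4,0.5]
    - [0,0,1]
    - [0,0,1]
    - [0,0,1]
    - [0,0,1]
  rotation:
    - [0,0,0]
    - [0,0,0]
    - [0,0,0]
    - [0,0,0]
    - [0,0,0]
  grip: [60,60,60,60,60]

```text
time: 2.7
eef_pos: [0.4817, -0.1343, 0.1147]
tcp_rot: [0.972, 0.235, 0.0, 0.0]
contact_force: [-0.2, -0.1, 0.5]
opening: 0.705
```

Call:
send_rows:
  translation:
    - [0,0,0.8]
    - [0,0,0.5]
    - [0,0,0]
    - [0,0,0]
  rotation:
    - [0,0,0]
    - [0,0,0]
    - [0,0,0]
    - [0,0,0]
  grip: [50,40,30,30]

```text
time: 3.2
eef_pos: [0.4828, -0.1352, 0.0774]
tcp_rot: [0.972, 0.236, 0.001, 0.001]
contact_force: [0.2, -0.8, 0.7]
opening: 0.349
```

Call:
send_rows:
  translation:
    - [0,-0.09,0.06]
    - [0,0,0]
    - [0,0,0]
    - [0,0,0]
    - [0,0,0]
  rotation:
    - [0,0,0]
    - [0,0,0]
    - [0,0,0]
    - [0,0,0]
    - [0,0,0]
  grip: [25,15,5,5,5]
  squeeze: 60

```text
time: 3.82
eef_pos: [0.4813, -0.1327, 0.075]
tcp_rot: [0.972, 0.236, 0.0, 0.0]
contact_force: [0.0, 0.3, 3.9]
opening: 0.154
```

Run:
```python
from h import *
s=ctrl.get_state();print({k:np.round(v,4) for k,v in s.items()})
```

```text
{'time': np.float64(3.825), 'qpos': array([-4.7260e-01,  9.2100e-02,  2.1157e+00,  2.0000e-04,  9.3290e-01,
        6.2230e-01]), 'dq': array([ 0.0005,  0.0004,  0.0004, -0.0024, -0.0004, -0.0007]), 'joint_efforts': array([-2.65800e-01, -2.60677e+01, -2.27696e+01, -8.60000e-02,
       -2.01800e-01, -3.00000e-03]), 'eef_pos': array([ 0.4813, -0.1327,  0.075 ]), 'tcp_rot': array([9.718e-01, 2.357e-01, 4.000e-04, 2.000e-04]), 'contact_force': array([0.0496, 0.3414, 3.8508]), 'wrist_torque': array([ 0.1133,  0.076 , -0.0188]), 'opening': np.float64(0.1545)}
```

Call:
send_rows:
  translation:
    - [0,0,-0.3]
    - [0,0,-0.7]
    - [0,0,-1]
    - [0,0,-1]
    - [0,0,-1]
  rotation:
    - [0,0,0]
    - [0,0,0]
    - [0,0,0]
    - [0,0,0]
    - [0,0,0]
  grip: [5,5,5,5,5]

```text
time: 4.45
eef_pos: [0.4802, -0.1323, 0.1949]
tcp_rot: [0.972, 0.236, -0.001, -0.0]
contact_force: [0.7, 0.2, -1.9]
opening: 0.151
```

Call:
send_rows:
  translation:
    - [0.3,-0.4,0]
    - [0.65,-0.9,0]
    - [0.65,-0.9,0]
    - [0.65,-0.9,0]
    - [0.65,-0.9,0]
  rotation:
    - [0,0,0]
    - [0,0,0]
    - [0,0,0]
    - [0,0,0]
    - [0,0,0]
  grip: [5,5,5,5,5]

```text
time: 5.08
eef_pos: [0.5018, 0.0162, 0.192]
tcp_rot: [0.972, 0.236, -0.002, -0.001]
contact_force: [-0.1, 0.7, -0.6]
opening: 0.153
```

Call:
send_rows:
  translation:
    - [0.65,-0.9,0]
    - [0.65,-0.9,0]
    - [0.35,-0.5,0]
    - [0,0,0]
    - [0,0,0]
  rotation:
    - [0,0,0]
    - [0,0,0]
    - [0,0,-1]
    - [0,0,-1]
    - [0,0,-1]
  grip: [5,5,5,5,5]

```text
time: 5.7
eef_pos: [0.5139, 0.0994, 0.1918]
tcp_rot: [0.932, 0.362, -0.002, -0.001]
contact_force: [-0.0, 0.3, -1.4]
opening: 0.153
```

Call:
send_rows:
  translation:
    - [0,0,0]
    - [0,0,0]
    - [0,0,0]
    - [0,0,0]
  rotation:
    - [0,0,-1]
    - [0,0,-1]
    - [0,0,-1]
    - [0,0,0]
  grip: [5,5,5,5]

```text
time: 6.2
eef_pos: [0.5142, 0.0988, 0.1922]
tcp_rot: [0.878, 0.479, -0.002, -0.001]
contact_force: [0.2, -1.4, -1.7]
opening: 0.152
```

Run:
```python
from h import *
im,K,M=cam("wrist");cv2.imwrite("pics/w2.png",im);s=ctrl.get_state();np.savez("w2.npz",im=im,K=K,M=M);print({k:np.round(v,4) for k,v in s.items()})
print(proj(K,M,[.56,.166,.094]))
```

```text
{'time': np.float64(6.25), 'qpos': array([-4.5000e-03, -1.0700e-02,  1.9806e+00,  2.0000e-04,  1.1749e+00,
        5.6770e-01]), 'dq': array([-0.0039, -0.0044, -0.0105, -0.0003,  0.0015, -0.0035]), 'joint_efforts': array([ 4.70000e-03, -2.83606e+01, -2.87896e+01, -2.00000e-04,
        5.70000e-03, -2.62000e-02]), 'eef_pos': array([0.5144, 0.0987, 0.1926]), 'tcp_rot': array([ 0.8779,  0.4788, -0.0013, -0.0009]), 'contact_force': array([-0.6875,  0.0199, -0.7971]), 'wrist_torque': array([-0.027 ,  0.0442,  0.0419]), 'opening': np.float64(0.1547)}
[320.78359945 124.25245275]
```

View pics/w2.png

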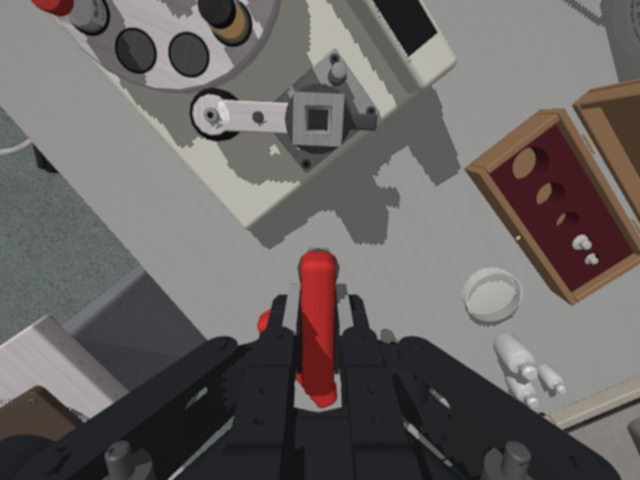

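Run:
```python
from h import *
d=np.load("w2.npz");im,K,M=d["im"],d["K"],d["M"]
g=cv2.cvtColor(im,6)[80:160,280:360]
out=cv2.resize(im[70:170,180:390],None,fx=3.8,fy=3.8,interpolation=2)
for th in(50,60,75):
    n,l,st,ce=cv2.connectedComponentsWithStats((g<th).astype(np.uint8))
    i=min(range(1,n),key=lambda i:np.hypot(*(ce[i]-[37,39])));
    r=cv2.minAreaRect(np.argwhere(l==i)[:,::-1].astype(np.float32));b=cv2.boxPoints(r)+[280,80]
    P=np.array([at(K,M,q,.094)for q in b]);c=at(K,M,ce[i]+[280,80],.094)
    print(th,ce[i]+[280,80],st[i],r,P.mean(0).round(4),c.round(4),[(np.linalg.norm(v).round(4),np.degrees(np.arctan2(v[1],v[0])).round(1)) for v in np.diff(P,axis=0)])
print("wheel",at(K,M,(211.5,115),.076))
cv2.imwrite("pics/w2c.png",out)
```

```text
50 [317.33836858 119.1510574 ] [ 29  30  18  19 331] ((37.5, 39.0), (18.0, 17.0), 90.0) [0.5599 0.1701 0.094 ] [0.5598 0.1701 0.094 ] [(np.float64(0.0116), np.float64(-32.8)), (np.float64(0.0117), np.float64(-122.3)), (np.float64(0.0118), np.float64(147.2))]
60 [317.13586957 118.90217391] [ 28  29  20  21 368] ((37.12586212158203, 38.86034393310547), (19.02593421936035, 19.31954574584961), 3.3664605617523193) [0.5598 0.1703 0.094 ] [0.5598 0.1703 0.094 ] [(np.float64(0.0125), np.float64(53.1)), (np.float64(0.0129), np.float64(-35.9)), (np.float64(0.0125), np.float64(-125.8))]
75 [316.47651007 118.4049217 ] [ 27  27  21  23 447] ((37.0, 38.0), (22.0, 20.0), 90.0) [0.56   0.1708 0.094 ] [0.5596 0.1708 0.094 ] [(np.float64(0.0136), np.float64(-32.8)), (np.float64(0.0142), np.float64(-122.3)), (np.float64(0.0138), np.float64(147.2))]
wheel [0.49593273 0.21477626 0.076     ]
```

View pics/w2c.png

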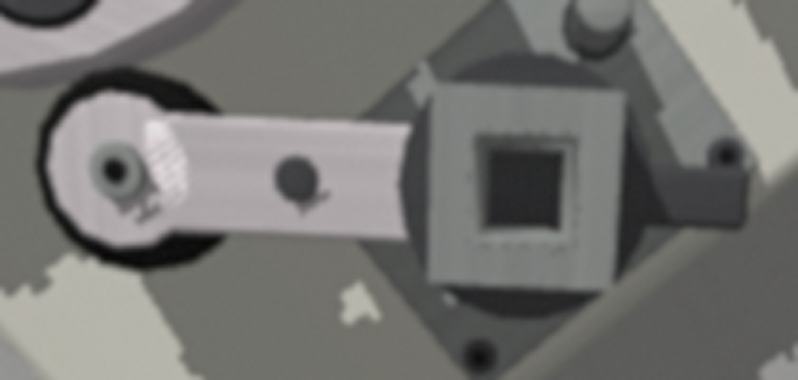

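Run:
```python
from h import *
d=np.load("w2.npz");im,K,M=d["im"],d["K"],d["M"]
q=(np.array([(430,83),(626,92),(612,290),(428,282)])+.5)/3.8-.5+[180,70]
P=np.array([at(K,M,x,.094)for x in q]);print(P.round(4),P.mean(0));e=np.diff(np.vstack([P,P[:1]]),axis=0)
print([(np.linalg.norm(v).round(4),np.degrees(np.arctan2(v[1],v[0])).round(1)) for v in e])
s=ctrl.get_state();X=R.from_quat(s["tcp_rot"]).as_matrix();yaw=np.degrees(np.arctan2(X[1,0],X[0,0]));print("yaw",yaw,"tilt",X[:,2])
c=s["eef_pos"]-X[:,2]*.027
for a in(.033,-.033,0):print(a,proj(K,M,c+X[:,0]*a))
print("tip",proj(K,M,s["eef_pos"]+X[:,2]*.061))
# red bar extents at z top
a=im.astype(int);m=(a[...,2]>110)&(a[...,1]<70)&(a[...,0]<70);ys,xs=np.nonzero(m[:,305:330]);print(ys.min(),ys.max(),np.bincount(ys)[ys.min():ys.min()+8])
t=np.load("top0.npz");K,M=t["K"],t["M"];g=cv2.cvtColor(t["im"],6);print(g[200:216,243:262])
print(proj(K,M,[.56,.170,.094]))
```

```text
[[0.5555 0.1937 0.094 ]
 [0.5837 0.1738 0.094 ]
 [0.564  0.1462 0.094 ]
 [0.5361 0.1658 0.094 ]] [0.55982281 0.1698801  0.094     ]
[(np.float64(0.0346), np.float64(-35.2)), (np.float64(0.0339), np.float64(-125.7)), (np.float64(0.0341), np.float64(144.8)), (np.float64(0.0339), np.float64(55.2))]
yaw 57.21103752344544 tilt [-3.15619081e-03  2.16758686e-04 -9.99994996e-01]
0.033 [317.73946047 261.22480157]
-0.033 [317.68054253 398.90704952]
0 [317.70773363 335.36558372]
tip [317.6814961  254.37844459]
251 407 [17 21 23 25 25 25 25 25]
[[138 124  93  70  72 105 131 135 137 120 101  77  55  48  43  44  50  45
   38]
 [145 140 111  90  94 122 141 142 141 140 128 105  80  63  46  43  47  32
   50]
 [141 137 108  92 109 132 136 131 136 137 139 135 120  98  77  49  40  44
   55]
 [132 115  93 105 129 134 125 110 114 124 137 140 141 128 109  82  59  39
   46]
 [ 92  86  96 126 137 127 114  97  91 111 127 137 136 141 134 121 102  71
   52]
 [ 83  86 113 135 135 131 106  87  73  81 102 124 137 141 144 139 132 113
   83]
 [ 86 108 130 138 131 111  88  71  59  50  65  94 119 136 137 141 140 135
  108]
 [ 98 125 137 137 118  95  76  66  49  39  46  56  91 131 141 142 143 128
  103]
 [121 130 140 134 106  77  67  51  49  45  42  51  86 130 136 139 134 113
   83]
 [130 135 135 129 104  76  62  49  44  46  42  70 110 131 140 137 119  91
   67]
 [125 137 140 137 130 110  94  62  49  40  61 107 127 135 138 126  99  73
   50]
 [105 118 132 133 135 137 123 105  78  63  95 128 142 139 130 109  78  55
   46]
 [ 92  93 103 123 135 141 135 134 118 109 124 144 144 133 123  89  66  51
   44]
 [116  86  78 100 116 133 138 142 141 137 142 140 140 125 101  70  55  47
   45]
 [129 107  78  72  92 106 124 136 141 139 141 137 130 113  77  55  49  41
   46]
 [129 138 109  74  71  77 100 119 136 137 139 138 122  86  59  57  47  44
   50]]
[250.64589124 207.7941086 ]
```

Call:
send_rows:
  translation:
    - [0.8,0,0]
    - [1,0,0]
    - [1,0,0]
    - [0,0,0.3]
    - [0,0,0.6]
  rotation:
    - [0,0,0]
    - [0,0,0]
    - [0,0,0]
    - [0,0,0.42]
    - [0,0,0]
  grip: [5,5,5,5,5]

```text
time: 6.88
eef_pos: [0.5608, 0.1686, 0.1665]
tcp_rot: [0.886, 0.463, -0.0, 0.0]
contact_force: [0.1, -0.7, -1.2]
opening: 0.156
```

Call:
send_rows:
  translation:
    - [0,0,0]
    - [0,0,0]
  rotation:
    - [0,0,0]
    - [0,0,0]
  grip: [5,5]

```text
time: 7.12
eef_pos: [0.5606, 0.1681, 0.167]
tcp_rot: [0.887, 0.463, -0.0, -0.0]
contact_force: [0.4, 0.3, -1.3]
opening: 0.153
```

Run:
```python
from h import *
s=ctrl.get_state();X=R.from_quat(s["tcp_rot"]).as_matrix();print(s["eef_pos"],np.degrees(np.arctan2(X[1,0],X[0,0])),X[:,2],s["contact_force"])
im,K,M=cam("side");tip=s["eef_pos"]+X[:,2]*.061
print("tip",tip,proj(K,M,tip),"hub",proj(K,M,[.5598,.1695,.094]))
u,v=proj(K,M,tip).astype(int);u0,v0=u-50,v-60
a=cv2.resize(im[v0:v0+90,u0:u0+100],None,fx=6,fy=6,interpolation=2)
cv2.imwrite("pics/s1.png",a);print(u0,v0);np.savez("s1.npz",im=im,K=K,M=M)
```

```text
[0.56062062 0.16809827 0.16697325] 55.11714984092331 [-8.97784986e-04 -1.69129896e-04 -9.99999583e-01] [ 0.41247824  0.30959432 -1.25559651]
tip [0.56056586 0.16808795 0.10597328] [255.36768617 252.61104345] hub [255.6029653  258.53848533]
205 192
```

View pics/s1.png

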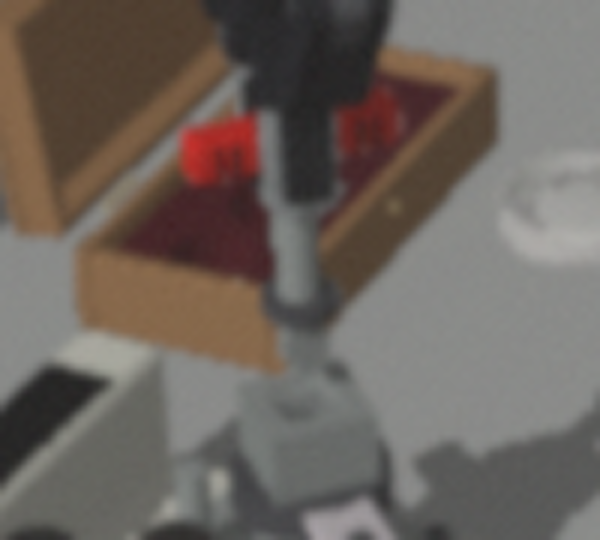

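Run:
```python
from h import *
d=np.load("s1.npz");im,K,M=d["im"],d["K"],d["M"]
u0,v0,f=220,200,9
a=cv2.resize(im[v0:v0+85,u0:u0+75],None,fx=f,fy=f,interpolation=2)[:600]
b=a.copy()
def L(P,c,cl=True):
    q=np.array([(proj(K,M,p)-[u0,v0]+.5)*f-.5 for p in P]).round().astype(np.int32);cv2.polylines(b,[q],cl,c,1)
def sq(c,w,yaw,z):
    r=np.radians(yaw);ex=np.array([np.cos(r),np.sin(r)]);ey=np.array([-ex[1],ex[0]])
    return [[*(np.array(c)+w/2*(i*ex+j*ey)),z] for i,j in((1,1),(1,-1),(-1,-1),(-1,1))]
h=(.5598,.1695);L(sq(h,.034,55,.094),(0,255,0));L(sq(h,.0145,55,.094),(0,255,0))
k=(.5606,.1681);z=.106
L(sq(k,.0127,55,z+.003),(255,0,255));th=np.linspace(0,6.28,40)
L([[k[0]+.0125*np.cos(t),k[1]+.0125*np.sin(t),z+.02] for t in th],(255,255,0))
L([[*k,z],[*k,z+.08]],(255,0,255),False)
L([sq(k,.066,55,z+.08)[i] for i in (0,1,2,3)],(0,255,255))
out=np.hstack([a[:600,180:580],b[:600,180:580]]);cv2.imwrite("pics/s1o.png",out);print(out.shape)
```

```text
(600, 800, 3)
```

View pics/s1o.png

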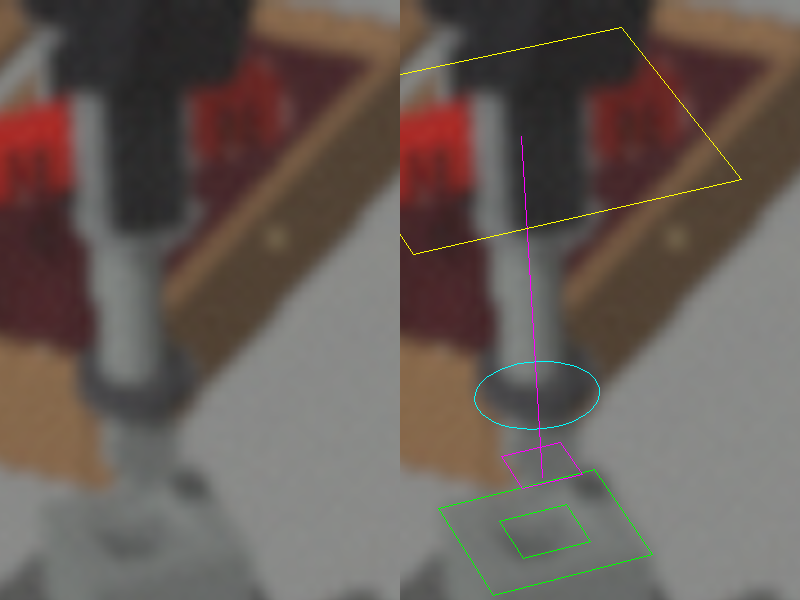

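Call:
send_rows:
  translation:
    - [0.02,-0.05,0.2]
    - [0,0,0.2]
    - [0,0,0.2]
    - [0,0,0.15]
    - [0,0,0]
  rotation:
    - [0,0,0]
    - [0,0,0]
    - [0,0,0]
    - [0,0,0]
    - [0,0,0]
  grip: [5,5,5,5,5]

```text
time: 7.8
eef_pos: [0.5598, 0.17, 0.1442]
tcp_rot: [0.886, 0.463, -0.001, -0.0]
contact_force: [-0.1, -0.3, -0.7]
opening: 0.156
```

Call:
send_rows:
  translation:
    - [0,0,0.15]
    - [0,0,0.12]
    - [0,0,0.05]
    - [0,0,0.03]
    - [0,0,0]
  rotation:
    - [0,0,0]
    - [0,0,0]
    - [0,0,0]
    - [0,0,0]
    - [0,0,0]
  grip: [5,5,5,5,5]

```text
time: 8.43
eef_pos: [0.5603, 0.1701, 0.135]
tcp_rot: [0.886, 0.463, 0.0, -0.0]
contact_force: [-1.5, 0.3, 2.5]
opening: 0.152
```

Call:
send_rows:
  translation:
    - [0,0,0.04]
    - [0,0,0]
    - [0,0,0]
  rotation:
    - [0,0,0]
    - [0,0,0]
    - [0,0,0]
  grip: [5,5,5]

```text
time: 8.8
eef_pos: [0.5605, 0.1702, 0.135]
tcp_rot: [0.886, 0.463, 0.0, 0.0]
contact_force: [-3.6, -0.2, 6.2]
opening: 0.155
```

Call:
send_rows:
  translation:
    - [-0.02,-0.03,0]
    - [0,0,0]
    - [0,0,0]
    - [0,0,0]
    - [0,0,0]
  rotation:
    - [0,0,-0.3]
    - [0,0,-0.6]
    - [0,0,-0.6]
    - [0,0,-0.6]
    - [0,0,-0.6]
  grip: [5,5,5,5,5]

```text
time: 9.43
eef_pos: [0.5595, 0.17, 0.1349]
tcp_rot: [0.825, 0.565, 0.0, 0.0]
contact_force: [-3.1, -0.8, 6.9]
opening: 0.153
```

```bash
cat > st.py <<'E'
from h import *
s=ctrl.get_state();X=R.from_quat(s["tcp_rot"]).as_matrix();print(s["time"],s["eef_pos"].round(4),"yaw",np.degrees(np.arctan2(X[1,0],X[0,0])).round(2),"tilt",X[:2,2].round(4),s["contact_force"].round(2),s["wrist_torque"].round(3),s["opening"].round(3))
E
python3 st.py
```

```text
Traceback (most recent call last):
  File "st.py", line 2, in <module>
    s=ctrl.get_state();X=R.from_quat(s["tcp_rot"]).as_matrix();print(s["time"],s["eef_pos"].round(4),"yaw",np.degrees(np.arctan2(X[1,0],X[0,0])).round(2),"tilt",X[:2,2].round(4),s["contact_force"].round(2),s["wrist_torque"].round(3),s["opening"].round(3))
                                                                                                                                                                                                                                         ^^^^^^^^^^^^^^^^^^
AttributeError: 'float' object has no attribute 'round'
```

Rotation proceeds smoothly; continuing.

Call:
send_rows:
  translation:
    - [0,0,0]
    - [0,0,0]
    - [0,0,0]
    - [0,0,0]
    - [0,0,0]
  rotation:
    - [0,0,-0.6]
    - [0,0,-0.6]
    - [0,0,-0.6]
    - [0,0,-0.6]
    - [0,0,-0.6]
  grip: [5,5,5,5,5]

```text
time: 10.05
eef_pos: [0.5593, 0.17, 0.135]
tcp_rot: [0.745, 0.668, -0.0, 0.0]
contact_force: [-3.4, -0.7, 6.7]
opening: 0.152
```

```bash
sed -i 's/s\["opening"\].round(3)/s["opening"]/' st.py; python3 st.py
```

```text
10.05 [0.5593 0.17   0.135 ] yaw 83.75 tilt [ 0.0001 -0.0003] [-3.43 -0.66  6.73] [-0.175  0.775 -0.113] 0.15157580592350833
```

Call:
send_rows:
  translation:
    - [0,0,0]
    - [0,0,0]
    - [0,0,0]
    - [0,0,0]
    - [0,0,0]
  rotation:
    - [0,0,-0.6]
    - [0,0,-0.6]
    - [0,0,-0.6]
    - [0,0,-0.6]
    - [0,0,-0.6]
  grip: [5,5,5,5,5]

```text
time: 10.68
eef_pos: [0.5591, 0.1699, 0.135]
tcp_rot: [0.651, 0.759, -0.0, 0.0]
contact_force: [-4.7, -0.3, 8.0]
opening: 0.148
```

```bash
python3 st.py
```

```text
10.675 [0.5591 0.1699 0.135 ] yaw 98.75 tilt [-0.0004 -0.0005] [-4.67 -0.31  8.05] [-0.334  0.912 -0.106] 0.14836170736777404
```

Call:
send_rows:
  translation:
    - [0,0,0]
    - [0,0,0]
    - [0,0,0]
  rotation:
    - [0,0,-0.5]
    - [0,0,-0.5]
    - [0,0,0]
  grip: [5,5,5]

```text
time: 11.05
eef_pos: [0.5591, 0.1699, 0.1349]
tcp_rot: [0.618, 0.786, -0.0, -0.0]
contact_force: [-4.8, -1.4, 6.8]
opening: 0.154
```

```bash
python3 st.py
```

```text
11.05 [0.5591 0.1699 0.1349] yaw 103.67 tilt [-0.0005 -0.0007] [-4.84 -1.35  6.84] [-0.238  0.876 -0.13 ] 0.1537462493073365
```

Call:
send_rows:
  translation:
    - [0,0,0]
    - [0,0,0]
    - [0,0,0]
  rotation:
    - [0,0,-0.4]
    - [0,0,-0.3]
    - [0,0,0]
  grip: [5,5,5]

```text
time: 11.42
eef_pos: [0.5591, 0.1698, 0.135]
tcp_rot: [0.594, 0.805, -0.0, -0.0]
contact_force: [-5.2, -0.6, 6.6]
opening: 0.153
```

```bash
python3 st.py
```

```text
11.425 [0.5591 0.1698 0.135 ] yaw 107.16 tilt [-0.0005 -0.0007] [-5.19 -0.65  6.61] [-0.263  0.877 -0.143] 0.15277696928648973
```

Call:
send_rows:
  translation:
    - [0,0,0]
    - [0,0,0]
    - [0,0,0]
  rotation:
    - [0,0,-0.4]
    - [0,0,-0.2]
    - [0,0,0]
  grip: [5,5,5]

```text
time: 11.8
eef_pos: [0.559, 0.1698, 0.1349]
tcp_rot: [0.572, 0.82, -0.0, -0.0]
contact_force: [-4.3, -0.6, 7.0]
opening: 0.152
```

```bash
python3 st.py
```

```text
11.8 [0.559  0.1698 0.1349] yaw 110.16 tilt [-0.0007 -0.0007] [-4.28 -0.56  7.01] [-0.352  0.935 -0.144] 0.15221970968996612
```

Call:
send_rows:
  translation:
    - [0,0,0]
    - [0,0,0]
    - [0,0,0]
  rotation:
    - [0,0,-0.3]
    - [0,0,0]
    - [0,0,0]
  grip: [5,5,5]

```text
time: 12.18
eef_pos: [0.559, 0.1698, 0.1349]
tcp_rot: [0.562, 0.827, -0.001, -0.0]
contact_force: [-4.6, -1.7, 7.9]
opening: 0.153
```

```bash
python3 st.py
```

```text
12.175 [0.559  0.1698 0.1349] yaw 111.65 tilt [-0.0007 -0.0008] [-4.6  -1.73  7.92] [-0.384  0.901 -0.103] 0.15319373115947305
```

Call:
send_rows:
  translation:
    - [0,0,0]
    - [0,0,0]
    - [0,0,0]
  rotation:
    - [0,0,-0.3]
    - [0,0,0]
    - [0,0,0]
  grip: [5,5,5]

```text
time: 12.55
eef_pos: [0.559, 0.1698, 0.135]
tcp_rot: [0.551, 0.835, -0.001, -0.0]
contact_force: [-4.3, -1.3, 7.5]
opening: 0.154
```

```bash
python3 st.py
python3 - <<'E'
from h import *
h=np.array([.5598,.1695])
for n in("wrist","side"):
    im,K,M=cam(n);np.savez(n+"2.npz",im=im,K=K,M=M)
    g=im.copy()
    for deg,c in((145+45.3,(0,0,255)),(145+48.7,(0,255,0))):
        r=np.radians(deg);p=proj(K,M,[*(h+.08*np.array([np.cos(r),np.sin(r)])),.076]);print(n,deg,p);cv2.circle(g,tuple(p.round().astype(int)),2,c,-1)
    u,v=map(int,p);u0,v0=min(max(u-66,0),508),min(max(v-100,0),280)
    o=cv2.resize(g[v0:v0+200,u0:u0+132],(396,600),interpolation=2)
    out=o if n=="wrist" else np.hstack([out,o])
cv2.imwrite("pics/e.png",out)
E
```

```text
12.55 [0.559  0.1698 0.135 ] yaw 113.15 tilt [-0.0007 -0.0008] [-4.29 -1.31  7.5 ] [-0.383  0.953 -0.16 ] 0.1542929879582715
wrist 190.3 [194.90916123 229.5631391 ]
wrist 193.7 [194.33544027 236.45047699]
side 190.3 [296.39686062 275.41315259]
side 193.7 [297.2977506  273.94967578]
```

View pics/e.png

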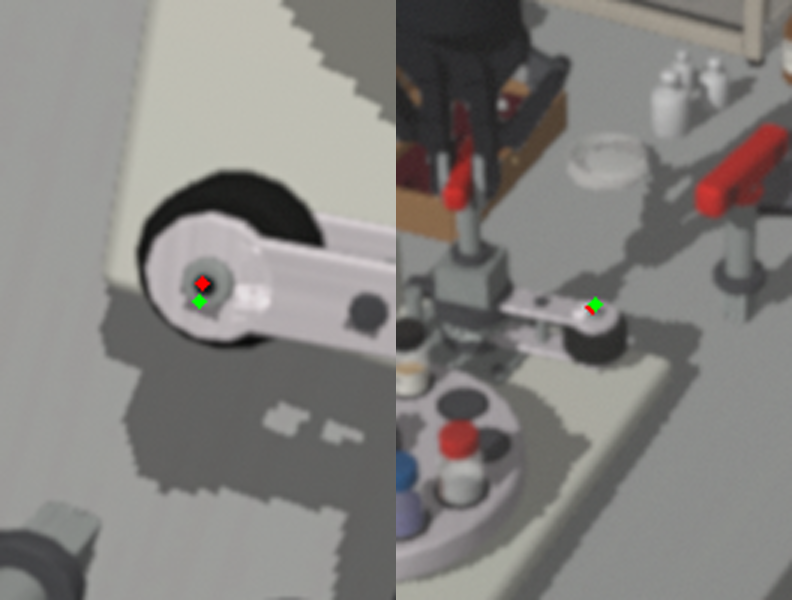

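Call:
send_rows:
  translation:
    - [0,0,0]
    - [0,0,0]
    - [0,0,0]
    - [0,0,0]
  rotation:
    - [0,0,-0.3]
    - [0,0,-0.3]
    - [0,0,0]
    - [0,0,0]
  grip: [5,5,5,5]

```text
time: 13.15
eef_pos: [0.559, 0.1698, 0.135]
tcp_rot: [0.529, 0.849, -0.001, -0.0]
contact_force: [-4.7, -0.9, 8.9]
opening: 0.151
```

```bash
python3 st.py
```

```text
13.15 [0.559  0.1698 0.135 ] yaw 116.14 tilt [-0.0008 -0.0008] [-4.69 -0.86  8.9 ] [-0.397  0.941 -0.199] 0.15051374078010948
```

Call:
send_rows:
  translation:
    - [0,0,0]
    - [0,0,0]
    - [0,0,0]
  rotation:
    - [0,0,-0.3]
    - [0,0,0]
    - [0,0,0]
  grip: [5,5,5]

```text
time: 13.52
eef_pos: [0.559, 0.1698, 0.135]
tcp_rot: [0.518, 0.855, -0.001, -0.0]
contact_force: [-4.9, -2.4, 7.6]
opening: 0.152
```

```bash
python3 st.py
```

```text
13.525 [0.559  0.1698 0.135 ] yaw 117.61 tilt [-0.0008 -0.0007] [-4.87 -2.44  7.57] [-0.352  0.904 -0.301] 0.15163184230644178
```

Call:
send_rows:
  translation:
    - [0,0,0]
    - [0,0,0]
    - [0,0,0]
    - [0,0,0]
  rotation:
    - [0,0,-0.3]
    - [0,0,0]
    - [0,0,0]
    - [0,0,0]
  grip: [5,5,5,5]

```text
time: 14.02
eef_pos: [0.559, 0.1697, 0.135]
tcp_rot: [0.507, 0.862, -0.0, -0.0]
contact_force: [-4.3, -2.2, 7.7]
opening: 0.153
```

```bash
python3 st.py
python3 - <<'E'
from h import *
h=np.array([.5598,.1695])
im,K,M=cam("wrist");g=im.copy()
for deg,c in((145+45.3,(0,0,255)),(145+48.7,(0,255,0))):
    r=np.radians(deg);p=proj(K,M,[*(h+.08*np.array([np.cos(r),np.sin(r)])),.076]);print(p);cv2.circle(g,tuple(p.round().astype(int)),1,c,-1)
u,v=map(int,p)
t,K2,M2=cam("top")
out=np.hstack([cv2.resize(g[v-75:v+75,u-50:u+50],(400,600),interpolation=2),cv2.resize(t[140:290,145:245],(400,600),interpolation=2)])
cv2.imwrite("pics/e2.png",out)
E
```

```text
14.025 [0.559  0.1697 0.135 ] yaw 119.07 tilt [-0.0009 -0.0006] [-4.31 -2.2   7.74] [-0.436  0.947 -0.417] 0.15260863446221606
[196.90844253 217.4818547 ]
[195.54376822 224.35761668]
```

View pics/e2.png

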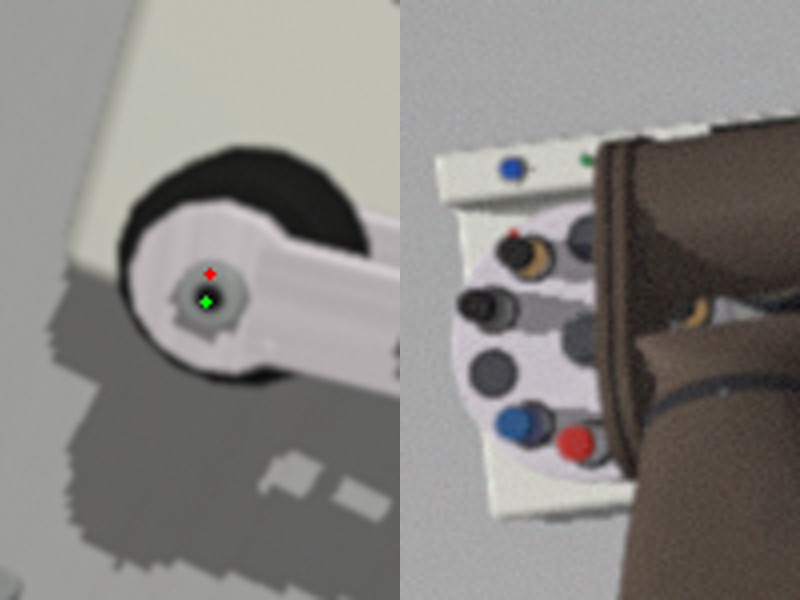

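Call:
send_rows:
  translation:
    - [0,0,0]
    - [0,0,0]
    - [0,0,0]
    - [0,0,0]
  rotation:
    - [0,0,0]
    - [0,0,0]
    - [0,0,0]
    - [0,0,0]
  grip: [5,5,5,5]

```text
time: 14.62
eef_pos: [0.559, 0.1697, 0.135]
tcp_rot: [0.507, 0.862, -0.0, -0.0]
contact_force: [-4.1, -1.7, 7.2]
opening: 0.148
```

```bash
python3 st.py; python3 -c "
from plant import ticket
print(ticket.sign_off())"; python3 st.py
```

```text
14.625 [0.559  0.1697 0.135 ] yaw 119.07 tilt [-0.0009 -0.0006] [-4.15 -1.69  7.25] [-0.402  0.954 -0.409] 0.14847072962245386
the job is handed in; nothing more can be done
None
the job is handed in; nothing more can be done
```

The job is handed in. I took the middle-sized red T-key from the grey stand, pushed it fully home in the socket and turned it anticlockwise until the drive arm was against its stop. The gripper is still holding the key there.

Last checks, at 14.6 s of the 50 s allowed:

- **Key home:** the gripper height was 135 mm, which is the collar resting on the boss, and it would not go lower under about 7 N of push. The tool was within 0.001 rad of upright.
- **Arm at the stop:** the twisting moment at the wrist rose from about 0.15 to 0.41 N m over the last few degrees and then held steady. The last wrist picture shows the wheel where the 0.85 rad stop should put it. I worked that angle out from the picture, because the joint itself is not reported.
- **Carousel:** the vials and the part of the disc still visible in the last top picture look unmoved. The robot hides part of it.
- **Bystanders:** I did not measure them after the move. The route was planned to keep clear of them, and no force reading suggested a touch.

The wrist and top cameras first disagreed by about 4 mm on the socket's y position. Rereading the top picture cut that to about 1.5 mm. A side-camera overlay fitted the position I chose, and the key went in without measurable force.

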